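Nest sample cups in the oven carrier and lock the stack

TASK

Make the green carrier ready for the drying oven. Slide its red-gripped lock fully back out of the way, then lower the blue cup into the white cup that stands in the carrier and the orange cup into the blue one, each fully seated and let go before the next step (lower them by hand, do not drop them), and finally slide the lock fully home over the stack. Leave the bottle, beaker and jar where they stand.

Things in the scene. Friction and masses are not known exactly. Their poses are not given: they have to be found in the camera images.
- white_cup: White sample cup, open top: tapered foot 42 mm high (radius 15 mm at the bottom, 23.5 at its top), then a shoulder and a straight collar, radius 29 mm, 30 mm high; 72 mm in all, walls 3 mm. Nested, its shoulder rests on the lower rim, origin 30 mm above the lower one's. Origin: centre of underside; z: axis, out of the mouth. Stands in the carrier, rim 82 mm above the bench (full stack 142).
- blue_cup: Blue sample cup, open top: tapered foot 42 mm high (radius 15 mm at the bottom, 23.5 at its top), then a shoulder and a straight collar, radius 29 mm, 30 mm high; 72 mm in all, walls 3 mm. Nested, its shoulder rests on the lower rim, origin 30 mm above the lower one's. Origin: centre of underside; z: axis, out of the mouth. Starts in a rack hole, leaning 26 degrees to the rack's -x.
- orange_cup: Orange sample cup, open top: tapered foot 42 mm high (radius 15 mm at the bottom, 23.5 at its top), then a shoulder and a straight collar, radius 29 mm, 30 mm high; 72 mm in all, walls 3 mm. Nested, its shoulder rests on the lower rim, origin 30 mm above the lower one's. Origin: centre of underside; z: axis, out of the mouth. Starts in the other rack hole, leaning alike.
- rack: White fixed rack, base 130 x 215 mm, with a sloping plate 92 x 225 mm that faces the robot, tilted 26 degrees; two cup holes of 50 mm diameter, 120 mm apart along y, the centres of their mouths 72 mm above the bench at (0, -60 mm) and (0, +60 mm) of the rack. Origin: centre of the underside; z up; the plate rises towards +x.
- carrier: Fixed green base plate 190 x 230 x 8 mm with a small dark steel deck on four legs (74 mm square, top 52 mm high, 50 mm hole) that holds the white cup, and a lock track along y. Origin: centre of the underside; z up. The deck's centre is at (35, 55) mm; the track lies at x = -60 mm.
- well (a point): Centre of the mouth of the deck's hole, 52 mm above the bench, axes as the carrier's. The white cup's origin lies 42 mm below it.
- lock (a joint): Sliding lock along the carrier's +y, in m: 0 = fully back at its stop (arm 120 mm aside of the stack), 0.12 = fully home at the other stop (arm over the stack). About 1.5 N friction; starts near home. A post carries a level arm 22 mm wide, 150 to 158 mm above the bench, reaching 111 mm to the carrier's +x, with a black pad (40 mm wide, underside 147 mm up) over the cups.
- lock_grip (a point): Centre of the top face of the lock's red grip block, 200 mm above the bench, at the top of the post. The block is 28 mm along the carrier's x, 20 mm along its y and 42 mm high; the arm lies directly under it. Axes as the carrier's. It moves with the lock.
- amber_bottle: Amber bottle, 62 mm across, 150 mm high; bystander. Origin: centre of the underside.
- beaker: Clear glass beaker, 68 mm across, 85 mm high; bystander. Origin: centre of the underside.
- salt_jar: Glass jar with a red lid, 54 mm across, 65 mm high; bystander. Origin: centre of the underside.
There are look-alikes about, which are no part of the job. Leave any yellow look-alike of the white_cup alone.

How it is judged (in metres and radians):
On the way, in this order (a step that is already met when the one before it is completed fails the run):
1. the lock is slid fully back (within 8 mm of its stop) (value of joint lock below 0.008 m), for 0.1 s.
2. the blue cup, upright and still held, is lowered into the white cup to within about 12 mm of its seat (horizontal distance between blue_cup and white_cup below 0.008 m and z of blue_cup in the frame of white_cup between 0.02 and 0.042 m and angle between blue_cup's own z axis and vertical below 0.2 rad and contact force between the fingers and blue_cup above 0.5 N), for 0.05 s.
3. the blue cup is seated in the white cup and let go (z of blue_cup in the frame of white_cup between 0.026 and 0.034 m and x of blue_cup in the frame of white_cup between -0.006 and 0.006 m and y of blue_cup in the frame of white_cup between -0.006 and 0.006 m and angle between the z axis of blue_cup and the z axis of white_cup, either way round below 0.1 rad and contact force between the fingers and blue_cup below 0.1 N), for 0.1 s.
4. the orange cup, upright and still held, is lowered into the blue cup to within about 12 mm of its seat (horizontal distance between orange_cup and blue_cup below 0.008 m and z of orange_cup in the frame of blue_cup between 0.02 and 0.042 m and angle between orange_cup's own z axis and vertical below 0.2 rad and contact force between the fingers and orange_cup above 0.5 N), for 0.05 s.
5. the orange cup is seated in the blue cup and let go, the lock still back (z of orange_cup in the frame of blue_cup between 0.026 and 0.034 m and x of orange_cup in the frame of blue_cup between -0.006 and 0.006 m and y of orange_cup in the frame of blue_cup between -0.006 and 0.006 m and angle between the z axis of orange_cup and the z axis of blue_cup, either way round below 0.1 rad and contact force between the fingers and orange_cup below 0.1 N and value of joint lock below 0.06 m), for 0.1 s.
6. the lock is slid fully home (within 8 mm of its stop) (value of joint lock above 0.112 m), for 0.1 s.
At the end, for the whole second after the job is handed in: The white cup is seated upright in the carrier, blue nested in it, orange in blue (each 30 mm above the one below within 4 mm, within 6 mm sideways and 0.1 rad), all at rest and let go; the lock is within 8 mm of its home stop (z of blue_cup in the frame of white_cup between 0.026 and 0.034 m and x of blue_cup in the frame of white_cup between -0.006 and 0.006 m and y of blue_cup in the frame of white_cup between -0.006 and 0.006 m and angle between the z axis of blue_cup and the z axis of white_cup, either way round below 0.1 rad and z of orange_cup in the frame of blue_cup between 0.026 and 0.034 m and x of orange_cup in the frame of blue_cup between -0.006 and 0.006 m and y of orange_cup in the frame of blue_cup between -0.006 and 0.006 m and angle between the z axis of orange_cup and the z axis of blue_cup, either way round below 0.1 rad and horizontal distance between white_cup and well below 0.006 m and z of white_cup in the frame of well between -0.046 and -0.038 m and value of joint lock above 0.112 m and angle between each of white_cup, blue_cup, orange_cup's own z axis and vertical below 0.1 rad and linear speed of each of white_cup, blue_cup, orange_cup below 0.02 m/s); the robot touches nothing.
It fails at once if the bottle, beaker or jar is shifted by more than 20 mm or tipped (distance of any of amber_bottle, beaker, salt_jar from where it was at the start of the episode above 0.02 m or angle between any of amber_bottle, beaker, salt_jar's own z axis and vertical above 0.3 rad).
It also fails if it takes over 72 s, if anything falls off the work surface, if the arm or the gripper's body presses on something with over 40 N, if the wrist force passes 120 N, or if a joint passes its speed limit or range.

ROBOT

A 6-joint arm with a two-finger parallel gripper is mounted at the origin on the work surface. World frame = base frame: x ahead of the robot, y to its left, z up, the work surface at z = 0. Lengths are in mm, angles in rad, forces in N, time in s.
With the tool pointing down it reaches from about 275 to 725 mm from the base axis. Payload 5.6 kg.
Tool frame: the origin (TCP) lies midway between the tips of the shut fingers; the grasp point (between the pads) lies bot.grip_point_offset behind it (bot.grip_point_offset is the distance from the TCP to the grasp point, in mm); z points along the fingers, y is the direction in which the jaws open and shut (so a half turn about z gives the same grasp; the last joint's range is limited). The gripper opens to 85 mm and grips with 20 to 120 N. Pads are 22 mm wide; open, the fingers measure 114 mm over their backs; the gripper's body (76 mm by 85 mm) begins 54 mm behind the grasp point. The pads swing forward as they close: fully open they stand 13 mm farther back than shut.
Start: joints at [-1.044, 0.255, 0.108, 0, -1.424, -0.285], TCP at [131.718, -533.988, 231.283] pointing down, gripper open.
Joint ranges: [-2.95, 2.95], [-1.21, 1.97], [-1.09, 1.5], [-2.87, 1.71], [-2.94, -0.07], [-3.05, 3.05]. Speed limits (rad/s): [2.57, 2.57, 3.14, 3.14, 3.14, 3.14].

INTERFACE

Orientations are given as a rotation vector (axis times angle).
In Python, from rig import bot gives the robot as it stands.
- The arm moves only by the tool jog_arm, never from a script. Its argument "plan" is one flat list of numbers, 7 for each row, row after row: the opening in per cent of the stroke, from 0 (shut) to 100 (fully open), then the shift along the tool's x, y, z in mm, then the turn, a rotation vector about the tool's x, y, z in rad. A call has 1 to 8 rows; each row is the pose to reach, as a shift and turn from the pose commanded when the call began, along the tool's axes at that moment; what a row does not reach only later rows make up. A row lasts 1/8 s, in which the tool goes at most 62.5 mm and 10.7 degrees, less where a joint would pass 70% of its speed; a pose out of reach is approached as far as the arm can. A call with a gripper value outside its range is refused whole. The fingers move at their own pace and stop on an object; "squeeze" is the grip in N (left out, the last holds). Time passes only in rows, so rows that repeat a pose let the fingers close. It gives the time, the measured TCP pose, the force and the opening at its end, in the units of the state.
- bot.state(): the state, without advancing time (a new reading comes with each control period).
- bot.grab_frame(name): name is "side" or "top"; returns the picture (480x640x3 uint8, blue, green, red); there is no depth.
- bot.get_calibration(name): a dict with "fx", "fy", "cx", "cy" (pixels), "R" (3x3) and "t" (3): a world point X has camera coordinates R X + t. Camera axes: x right, y down, z forward; pixel columns grow to the right and rows downward; lengths in mm; the calibration is good to about 2 mm. A picture is of the moment at which its call begins. get_calibration takes no time and is no camera call.
- bot.finish_job(): hands the job in, once; it reports no verdict.
Trained networks look in the newest picture that a camera, given by its name, has taken for a name from the list of things; names that differ only in an ending like _2 or _b are one class to them, and where a whole thing is asked for, a point or a joint stands for the part that bears it (a point fixed in the world has none). Each returns a list of dicts, best first, with "conf" (0 to 1); they miss things now and then, are a little off and sometimes report something else, mostly with a low value. They report only what shows in the picture. A call takes as long as a camera call. They do not tell look-alikes from the thing itself.
- bot.spot_in(camera, name): "extent" ([centre column, centre row, width, height] as shares, 0 to 1, of the picture: columns of its width, rows of its height, round what is visible of it).
- bot.silhouettes(camera, name): "pixels" (480x640 bool, what is visible of it) and "extent" ([centre column, centre row, width, height] as shares, 0 to 1, of the picture: columns of its width, rows of its height, round what is visible of it).
- bot.mark_of(camera, name): "point" ([row, column] as shares, 0 to 1, of the picture: columns of its width, rows of its height: a listed point, or the origin of a listed thing).
The state is a dict: "t": time; "joint_pos": joint angles; "joint_velocities": joint speeds; "joint_torque": joint torques, N m; "eef_pos": TCP position; "eef_rot": TCP orientation; "ft_force": force on the tool from outside, world axes, zero at the start; "torque": the same for the moment, N m; "finger_gap": finger opening in mm.
Only numpy, scipy, OpenCV 4.12 (cv2) and the standard library are available. Lean on these libraries where they do the work, as an engineer would, in place of code of your own. Each camera call takes 0.05 s, during which the arm holds its last target. There are 200 camera calls.

## Working session

There is one attempt and no reset: what is moved stays moved. The work goes in short steps, Python scripts to look and compute and a tool call to move; the robot and the scene stay as the last step left them, time stands still between calls to the robot, and variables do not carry over. Pictures are saved under pics/ and viewed, about 8 in all and at most 12, crops included, and the job is handed in when it is done.

Besides the shell and the picture viewer there is one more tool, called after "Request:" in YAML: its name, and indented under it one key for each argument. jog_arm: Moves the arm, as the interface text tells. Its arguments: {"type":"object","properties":{"plan":{"type":"array","items":{"type":"number"}},"squeeze":{"type":"number"}},"required":["plan"]}

```bash
ls; mkdir -p pics; cat > h.py <<'E'
import numpy as np, cv2
from scipy.spatial.transform import Rotation as Ro
from rig import bot
W=np.array([640,480])
def marks(cam,name):
    return [(round(d['conf'],2),np.round([d['point'][1]*640,d['point'][0]*480],1)) for d in bot.mark_of(cam,name)]
def ray(cam,p):
    c=bot.get_calibration(cam);R=np.array(c['R']);t=np.array(c['t'])
    d=R.T@np.array([(p[0]-c['cx'])/c['fx'],(p[1]-c['cy'])/c['fy'],1]);return -R.T@t,d/np.linalg.norm(d)
def tri(p1,p2,c1='side',c2='top'):
    o1,d1=ray(c1,p1);o2,d2=ray(c2,p2)
    A=np.stack([d1,-d2],1);s=np.linalg.lstsq(A,o2-o1,rcond=None)[0]
    a=o1+s[0]*d1;b=o2+s[1]*d2;return (a+b)/2,np.linalg.norm(a-b)
def atz(cam,p,z):
    o,d=ray(cam,p);return o+d*(z-o[2])/d[2]
def proj(cam,X):
    c=bot.get_calibration(cam);v=np.array(c['R'])@np.array(X)+np.array(c['t']);return np.array([c['fx']*v[0]/v[2]+c['cx'],c['fy']*v[1]/v[2]+c['cy']])
E
python3 - <<'E'
from h import *
for c in('side','top'):
    f=bot.grab_frame(c);cv2.imwrite(f'pics/{c}0.png',f)
    o=ray(c,[320,240]);print(c,np.round(o[0]),np.round(o[1],2))
P={}
for n in['white_cup','blue_cup','orange_cup','rack','carrier','well','lock_grip','amber_bottle','beaker','salt_jar']:
    for c in('side','top'):
        m=marks(c,n);P[n,c]=m;print(n,c,m[:4])
    if P[n,'side'] and P[n,'top']:
        X,e=tri(P[n,'side'][0][1],P[n,'top'][0][1]);print('   ',np.round(X),round(e,1))
print(bot.grip_point_offset,bot.state())
E
```

```text
pics
side [ 537. -576.  761.] [ 0.11  0.71 -0.69]
top [ 461.   60. 1201.] [ 0.12  0.01 -0.99]
white_cup side [(0.86, array([291.4, 196.9])), (0.67, array([283.4, 233.3])), (0.47, array([298.1, 412.9]))]
white_cup top [(0.87, array([166.7, 238.3])), (0.75, array([233.2, 257.9]))]
    [610. 381.   7.] 9.0
blue_cup side [(0.83, array([306.8, 347.1]))]
blue_cup top [(0.93, array([410.6, 253.4]))]
    [ 581. -111.   37.] 4.1
orange_cup side [(0.56, array([299.1, 417.7]))]
orange_cup top [(0.69, array([474.8, 265.9]))]
    [ 554. -238.   29.] 1.4
rack side [(0.9, array([295.1, 390.1])), (0.69, array([308.5, 347.1]))]
rack top [(0.74, array([246.7, 301. ])), (0.71, array([437.1, 270.6]))]
    [ 541.  345. -982.] 65.0
carrier side [(0.76, array([277.2, 255.9]))]
carrier top [(0.78, array([268.4, 270.3]))]
    [549. 174.  -3.] 0.3
well side [(0.86, array([282.2, 224.2]))]
well top [(0.95, array([234.3, 253.2]))]
    [574. 237.  40.] 11.0
lock_grip side [(0.6, array([239.9, 187.3]))]
lock_grip top [(0.87, array([246.8, 302.4]))]
    [483. 192. 194.] 4.7
amber_bottle side [(0.8, array([409.9, 3
[... 364 characters left out ...]
{'t': 1.1, 'joint_pos': array([-1.04441535e+00,  2.55103735e-01,  1.08207614e-01,  9.42230584e-06,
       -1.42391475e+00, -2.84604087e-01]), 'joint_velocities': array([-1.84233962e-04, -8.61507469e-05, -1.60428116e-03, -4.84798341e-05,
       -1.93721542e-04,  8.35892626e-04]), 'joint_torque': array([-9.88532083e-04, -3.86418056e+01,  2.38073373e+01,  5.36822766e+00,
       -6.81515794e-04,  2.94545146e-05]), 'eef_pos': array([ 131.70635041, -533.99034463,  231.28563818]), 'eef_rot': array([ 3.78858323e-01, -3.11865049e+00, -1.52227836e-05]), 'ft_force': array([ 0.06997401,  0.00750868, -0.07493094]), 'torque': array([-0.00662514, -0.00735979,  0.00135648]), 'finger_gap': 85.34228279846128}
```

View pics/side0.png

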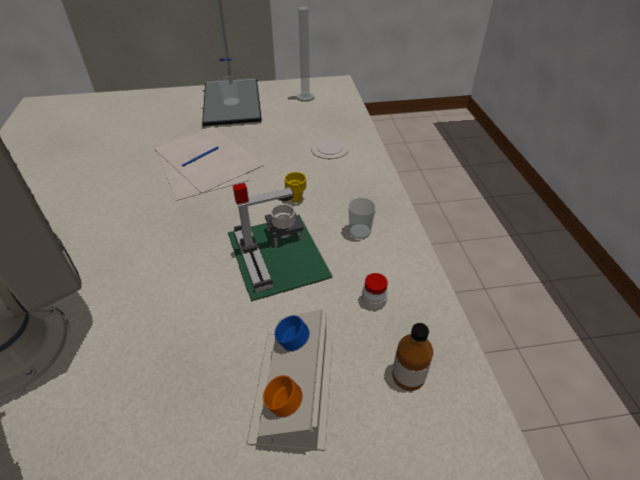

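View pics/top0.png

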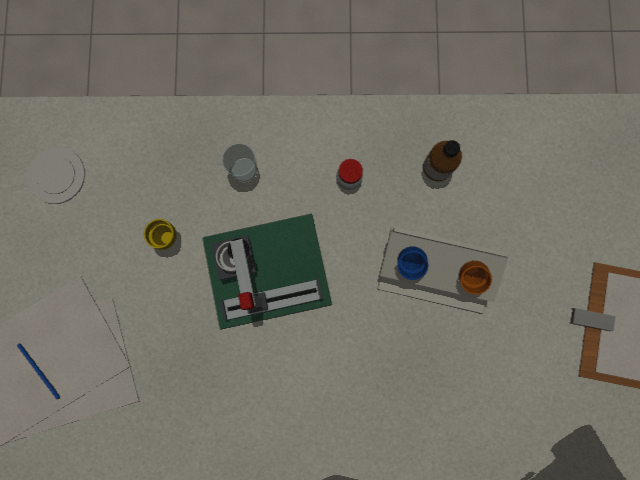

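```bash
cat > fit.py <<'E'
from h import *
from scipy.optimize import least_squares
U=np.stack([np.cos(np.arange(16)*np.pi/8),np.sin(np.arange(16)*np.pi/8)])
sup=lambda p:(np.asarray(p)@U).max(0)
def mask(f,lo,hi,roi):
    h=cv2.cvtColor(f,cv2.COLOR_BGR2HSV)
    m=cv2.inRange(h,np.array(lo),np.array(hi))
    if lo[0]==0 and hi[0]<8: m|=cv2.inRange(h,np.array([172,lo[1],lo[2]]),np.array([180,255,255]))
    z=np.zeros_like(m);x0,y0,x1,y1=roi;z[y0:y1,x0:x1]=m[y0:y1,x0:x1]
    n,l,s,c=cv2.connectedComponentsWithStats(z);k=1+s[1:,4].argmax()
    ys,xs=np.where(l==k);hl=cv2.convexHull(np.stack([xs,ys],1).astype(np.float32))[:,0]
    return sup(hl)+0.5*np.abs(U).sum(0)*.9, s[k]   # pixel half width
P=lambda cam,X:np.array([proj(cam,x) for x in X])
Rz=lambda a:Ro.from_euler('z',a).as_matrix()
def box(c,s):return np.array([[c[0]+i*s[0]/2,c[1]+j*s[1]/2,c[2]+k*s[2]/2] for i in(-1,1) for j in(-1,1) for k in(-1,1)])
T=np.linspace(0,2*np.pi,40,endpoint=False)
def collar(h0=0,h1=30):
    return np.concatenate([np.stack([29*np.cos(T),29*np.sin(T),0*T+h],1) for h in(h0,h1)])
E
cat > fit0.py <<'E'
from fit import *
F={c:cv2.imread(f'pics/{c}0.png') for c in('side','top')}
roi={'side':dict(g=(215,180,345,300),r=(220,175,260,210),b=(265,305,320,360),o=(255,365,315,425)),
 'top':dict(g=(190,200,345,340),r=(225,280,265,320),b=(385,235,440,290),o=(445,250,500,305))}
col=dict(g=((50,60,15),(90,255,255)),r=((0,150,60),(6,255,255)),b=((100,120,25),(125,255,255)),o=((4,130,40),(20,255,255)))
M={}
for c in F:
    for k in col: M[c,k],s=mask(F[c],*col[k],roi[c][k]);print(c,k,s)
def rc(p):
    x,y,a,gy,gz=p;o=[]
    for c in F:
        B=box([0,0,4],[190,230,8])@Rz(a).T+[x,y,0]
        G=box([-60,gy,gz-21],[28,20,42])@Rz(a).T+[x,y,0]
        o+=[sup(P(c,B))-M[c,'g'],sup(P(c,G))-M[c,'r']]
    return np.concatenate(o)
s=least_squares(rc,[549,174,.2,55,200],loss='soft_l1');p=s.x
print('carrier',np.round(p,3),np.round(rc(p).reshape(4,16),1))
R=Rz(p[2]);print('well',R@[35,55,0]+[p[0],p[1],52],'grip',R@[-60,p[3],0]+[p[0],p[1],p[4]],'q',p[3]+65)
ax=Ro.from_euler('y',-26,degrees=True).as_matrix()
def rr(p):
    x,y,a,z=p;o=[]
    for c in F:
        for k,sy in(('b',60),('o',-60)):
            X=(collar()@ax.T+[0,sy,z])@Rz(a).T+[x,y,0];o.append(sup(P(c,X))-M[c,k])
    return np.concatenate(o)
s=least_squares(rr,[565,-170,-.2,72],loss='soft_l1');p=s.x
print('rack',np.round(p,3),np.round(rr(p).reshape(4,16),1))
R=Rz(p[2])
for sy in(60,-60):print(R@[0,sy,0]+[p[0],p[1],p[3]])
E
python3 fit0.py
```

```text
side g [ 229  215  103   85 3671]
side r [233 183  15  21 231]
side b [275 316  34  35 880]
side o [ 263  375   39   42 1215]
top g [ 203  214  129  115 6634]
top r [238 292  14  18 181]
top b [398 247  30  33 812]
top o [459 261  33  34 863]
carrier [5.49210e+02 1.77746e+02 2.11000e-01 3.26920e+01 1.95142e+02] [[0.8 1.  1.  0.4 1.3 1.3 1.1 0.7 1.6 2.  2.  1.7 1.8 1.9 1.7 0.7]
 [1.5 1.7 1.7 1.4 1.9 1.9 1.6 0.9 1.1 1.1 1.  0.7 1.2 1.5 1.5 0.4]
 [0.3 0.5 0.7 0.2 0.2 0.4 0.5 0.6 0.9 1.3 1.5 0.9 0.8 0.9 0.9 0.7]
 [2.3 2.2 1.7 1.  0.6 1.3 2.  1.7 1.5 1.8 1.8 0.9 0.5 0.4 1.2 1.3]]
well [571.91027968 238.85807955  52.        ] grip [483.69251384 197.14129092 195.14202805] q 97.69160107027993Traceback (most recent call last):
  File "fit0.py", line 26, in <module>
    s=least_squares(rr,[565,-170,-.2,72],loss='soft_l1');p=s.x
    return func(*args, **kwargs)
    vector_fun = VectorFunction(
        fun_wrapped,
    ...<6 lines>...
        workers=workers
    )
    self.J, dct = approx_derivative(
                  ~~~~~~~~~~~~~~~~~^
        self.fun_wrapped, self.x, f0=self.f, **finite_diff_
[... 599 characters left out ...]
least_1d(self.fun(x))
                         ~~~~~~~~^^^
    return self.f(x, *self.args, **self.kwargs)
           ~~~~~~^^^^^^^^^^^^^^^^^^^^^^^^^^^^^^
  File "fit0.py", line 24, in rr
    X=(collar()@ax.T+[0,sy,z])@Rz(a).T+[x,y,0];o.append(sup(P(c,X))-M[c,k])
                                                            ~^^^^^
  File "fit.py", line 13, in <lambda>
    P=lambda cam,X:np.array([proj(cam,x) for x in X])
                             ~~~~^^^^^^^
  File "h.py", line 17, in proj
    c=bot.get_calibration(cam);v=np.array(c['R'])@np.array(X)+np.array(c['t']);return np.array([c['fx']*v[0]/v[2]+c['cx'],c['fy']*v[1]/v[2]+c['cy']])
ValueError: time passes only in moves, steps and waits
```

```bash
sed -i 's/^W=.*/import functools\n@functools.cache\ndef cal(n): return bot.get_calibration(n)/; s/c=bot.get_calibration(cam)/c=cal(cam)/' h.py
sed -i 's/    x,y,a,gy,gz=p;o/    x,y,a,gy,gz,e1,e2=p;o/; s/-M\[c,.g.\],/-M[c,"g"]-e1,/; s/-M\[c,.r.\]\]/-M[c,"r"]-e2]/; s/\[549,174,.2,55,200\]/[549,174,.2,55,200,0,0]/; s/x,y,a,z=p/x,y,a,z,e=p/; s/-M\[c,k\]/-M[c,k]-e/; s/-.2,72\]/-.2,72,0]/' fit0.py
python3 fit0.py | tail -n +9
```

```text
carrier [5.49218e+02 1.77174e+02 2.10000e-01 3.28860e+01 1.96377e+02 1.02100e+00
 1.37700e+00] [[-0.1  0.1  0.2 -0.4  0.5  0.5  0.2 -0.2  0.6  0.9  0.8  0.5  0.6  0.8
   0.7 -0.4]
 [ 0.   0.2  0.  -0.3  0.2  0.2  0.  -0.5 -0.2 -0.  -0.  -0.3  0.2  0.4
   0.4 -0.9]
 [-0.5 -0.3 -0.1 -0.7 -0.8 -0.7 -0.7 -0.7 -0.5 -0.   0.3 -0.2 -0.2  0.
   0.1 -0. ]
 [ 1.   0.9  0.4 -0.3 -0.8 -0.1  0.6  0.2  0.1  0.3  0.3 -0.5 -0.9 -0.9
  -0.1  0. ]]
well [571.9586711 238.2712196  52.       ] grip [483.67272719 196.80271284 196.37683983] q 97.88563940155537
rack [ 5.4926e+02 -1.6652e+02 -2.3000e-01  7.0275e+01  3.8700e-01] [[ 0.6  0.1  0.2  0.1  0.4  0.1  0.4  0.3  1.1  0.2  0.6  0.4  0.9 -0.1
   0.1  0.2]
 [ 0.5 -0.3  0.   0.1  0.6 -0.2 -0.2 -0.2  0.7  0.3  0.  -0.1  0.  -0.4
  -0.2 -0.2]
 [ 0.5 -0.1  0.  -0.3  0.1 -0.4 -0.2 -0.6  0.4  0.1  0.3 -0.1  0.5 -0.3
  -0.3 -0.2]
 [ 0.1 -0.3 -0.2 -0.4 -0.4 -0.4 -0.4 -0.6  0.   0.  -0.3 -0.4  0.3 -0.5
  -0.3 -0.9]]
[ 562.96734122 -108.10663518   70.27520416]
[ 535.55346885 -224.93334275   70.27520416]
```

```bash
cat > go.py <<'E'
from h import *
def rot(zd,yaw_y):
    z=np.array(zd,float);z/=np.linalg.norm(z);y=np.array([np.cos(yaw_y),np.sin(yaw_y),0]);y-=z*(y@z);y/=np.linalg.norm(y)
    return np.stack([np.cross(y,z),y,z],1)
def rel(pos,R=None,start=None):
    s=bot.state();p0,R0=(s['eef_pos'],Ro.from_rotvec(s['eef_rot']).as_matrix()) if start is None else start
    if R is None:R=R0
    d=R0.T@(np.array(pos,float)-p0);w=Ro.from_matrix(R0.T@R).as_rotvec()
    print('row',np.round(d,1).tolist(),np.round(w,3).tolist());return np.array(pos,float),R
D=(0,0,-1)
E
python3 - <<'E'
from go import *
G=rel([483.7,196.8,235],rot(D,.21+np.pi))
E
```

```text
row [-516.7, 625.3, -3.7] [0.0, -0.0, -1.539]
```

Request:
jog_arm:
  plan: [60,-516.7,625.3,-3.7,0,0,-1.539,60,-516.7,625.3,-3.7,0,0,-1.539,60,-516.7,625.3,-3.7,0,0,-1.539,60,-516.7,625.3,-3.7,0,0,-1.539,60,-516.7,625.3,-3.7,0,0,-1.539,60,-516.7,625.3,-3.7,0,0,-1.539,60,-516.7,625.3,-3.7,0,0,-1.539,60,-516.7,625.3,-3.7,0,0,-1.539]

```text
t: 2.1
eef_pos: [349.1, -81.5, 234.1]
eef_rot: [-2.409, 2.015, -0.002]
ft_force: [1.8, -1.2, -0.4]
finger_gap: 51.1
```

```bash
python3 - <<'E'
from go import *
G=rel([483.7,196.8,235],rot(D,.21+np.pi))
s=bot.state();print(s['t'],s['joint_pos'],s['eef_pos'])
E
```

```text
row [-250.1, -181.6, -0.6] [-0.002, -0.0, -0.032]
2.1 [ 2.16193113e-01 -1.39066269e-01 -3.08781089e-01  2.35540343e-04
 -1.39929436e+00 -3.85401451e-02] [349.12406778 -81.48938974 234.113892  ]
```

Request:
jog_arm:
  plan: [60,-240,-174,-0.6,0,0,-0.02,60,-240,-174,-0.6,0,0,-0.02,60,-240,-174,-0.6,0,0,-0.02,60,-240,-174,-0.6,0,0,-0.02,60,-240,-174,-0.6,0,0,-0.02,60,-240,-174,-0.6,0,0,-0.02,60,-240,-174,-0.6,0,0,-0.02,60,-240,-174,-0.6,0,0,-0.02]

```text
t: 3.1
eef_pos: [479.0, 181.8, 234.7]
eef_rot: [-2.422, 2.0, -0.0]
ft_force: [0.2, -0.2, 0.4]
finger_gap: 51.2
```

```bash
python3 - <<'E'
from go import *
rel([483.7,196.8,235],rot(D,.21+np.pi))
rel([483.7,196.8,168],rot(D,.21+np.pi))
s=bot.state();print(s['t'],s['joint_pos'],s['eef_pos'])
for c in('side','top'): cv2.imwrite(f'pics/{c}1.png',bot.grab_frame(c))
a=cv2.imread('pics/side1.png')[130:310,190:350];b=cv2.imread('pics/top1.png')[220:340,180:340]
cv2.imwrite('pics/c1.png',np.hstack([cv2.resize(a,(400,450)),cv2.resize(b,(400,450))]))
E
```

```text
row [-13.9, -7.4, -0.3] [-0.001, 0.0, -0.02]
row [-13.9, -7.4, 66.7] [-0.001, 0.0, -0.02]
3.1 [ 6.68814839e-01  1.78750506e-01  1.87488227e-02  9.70628532e-05
 -1.41005001e+00 -4.78623223e-01] [479.0403807  181.75536038 234.66298346]
```

View pics/c1.png

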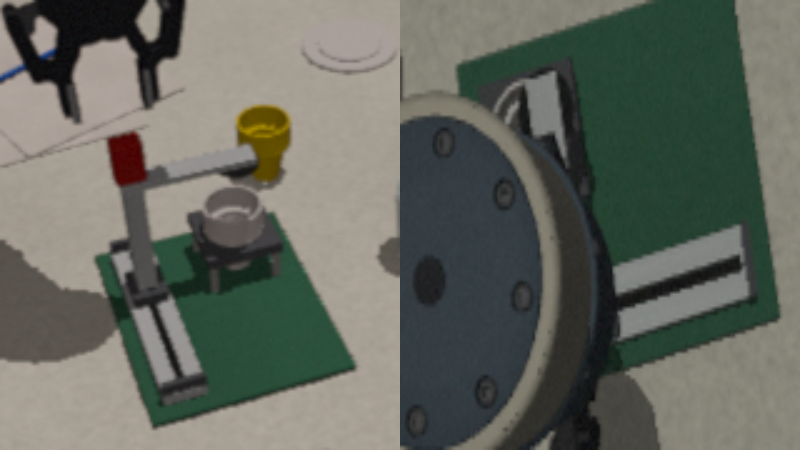

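The side crop shows the open fingers just above the red block (crop 125,160) and the white cup on its deck (235,215). Lateral correction first, then descend and close.

Request:
jog_arm:
  plan: [60,-13.9,-7.4,0,0,0,-0.02,60,-13.9,-7.4,30,0,0,-0.02,60,-13.9,-7.4,66.7,0,0,-0.02,60,-13.9,-7.4,66.7,0,0,-0.02,0,-13.9,-7.4,66.7,0,0,-0.02,0,-13.9,-7.4,66.7,0,0,-0.02,0,-13.9,-7.4,66.7,0,0,-0.02,0,-13.9,-7.4,66.7,0,0,-0.02]
  squeeze: 25

```text
t: 4.2
eef_pos: [483.8, 197.8, 169.4]
eef_rot: [-2.442, 1.974, -0.0]
ft_force: [-6.5, -1.3, 6.3]
finger_gap: 27.4
```

```bash
python3 - <<'E'
from go import *
s=bot.state();print(s['t'],s['eef_pos'],s['ft_force'],s['finger_gap'])
p=s['eef_pos']; d=np.array([np.sin(.21),-np.cos(.21),0])
for L in(95,103,120):rel(p+d*L,rot(D,.21+np.pi))
E
```

```text
4.2 [483.76241892 197.76942923 169.44133246] [-6.51206535 -1.26847289  6.29569176] 27.37461642319366
row [95.0, 0.1, -0.1] [-0.001, 0.001, 0.001]
row [103.0, 0.1, -0.1] [-0.001, 0.001, 0.001]
row [120.0, 0.2, -0.1] [-0.001, 0.001, 0.001]
```

Request:
jog_arm:
  plan: [0,20,0,0,0,0,0,0,50,0,0,0,0,0,0,75,0,0,0,0,0,0,90,0,0,0,0,0,0,96,0,0,0,0,0,0,99,0,0,0,0,0,0,101,0,0,0,0,0,0,101,0,0,0,0,0]

```text
t: 5.2
eef_pos: [504.2, 104.5, 169.4]
eef_rot: [-2.437, 1.968, 0.009]
ft_force: [-13.7, 18.4, 11.3]
finger_gap: 27.4
```

```bash
python3 - <<'E'
from go import *
s=bot.state();p=s['eef_pos'];print(s['t'],p,s['ft_force'],s['finger_gap'],np.linalg.norm(p-[483.8,197.8,169.4]))
E
```

```text
5.2 [504.17194107 104.4796505  169.41059109] [-13.65474665  18.38717927  11.29564496] 27.372673983528657 95.51808062048983
```

Request:
jog_arm:
  plan: [60,96,0,0,0,0,0,60,96,0,0,0,0,0,60,96,0,-62,0,0,0,60,96,0,-100,0,0,0,60,96,0,-100,0,0,0]

```text
t: 5.82
eef_pos: [527.6, 5.0, 272.2]
eef_rot: [-2.437, 1.971, -0.01]
ft_force: [0.5, -0.1, -1.1]
finger_gap: 51.4
```

```bash
python3 - <<'E'
from go import *
s=bot.state();print(s['t'],s['eef_pos'],s['ft_force'],s['finger_gap'])
E
```

```text
5.825 [527.56680895   5.03210095 272.1713821 ] [ 0.52552729 -0.07556617 -1.09681275] 51.39654903924322
```

```bash
cat > lockq.py <<'E'
from fit import *
import sys
def lockq(tag):
    q={}
    for c in('side','top'):
        f=bot.grab_frame(c);cv2.imwrite(f'pics/{c}{tag}.png',f)
        roi=(215,170,300,290) if c=='side' else (225,260,345,320)
        m,s=mask(f,(0,150,60),(6,255,255),roi)
        def r(p):
            G=box([-60,p[0]-65,179],[28,20,42])@Rz(.21).T+[549.2,177.2,0];return sup(P(c,G))-m-p[1]
        x=least_squares(r,[60,1],loss='soft_l1');q[c]=(np.round(x.x,1),round(x.cost,1),s.tolist())
    return q
E
python3 - <<'E'
from lockq import *
print(lockq('2'))
from go import *
a=np.array([-.4269,.0998,.8988]);m=np.array([563,-108.1,71])
rel(m+a*90,rot(-a,4.48))
E
```

```text
Traceback (most recent call last):
  File "lockq.py", line 8, in lockq
    m,s=mask(f,(0,150,60),(6,255,255),roi)
        ~~~~^^^^^^^^^^^^^^^^^^^^^^^^^^^^^^
  File "fit.py", line 10, in mask
    n,l,s,c=cv2.connectedComponentsWithStats(z);k=1+s[1:,4].argmax()
                                                    ~~~~~~~~~~~~~~^^
ValueError: attempt to get argmax of an empty sequence
```

```bash
python3 - <<'E'
from go import *
a=np.array([-.4269,.0998,.8988]);m=np.array([563,-108.1,71])
rel(m+a*90,rot(-a,4.48))
E
```

```text
row [101.9, 23.1, 116.1] [0.255, 0.403, -1.108]
```

Request:
jog_arm:
  plan: [100,101.9,23.1,116.1,0.255,0.403,-1.108,100,101.9,23.1,116.1,0.255,0.403,-1.108,100,101.9,23.1,116.1,0.255,0.403,-1.108,100,101.9,23.1,116.1,0.255,0.403,-1.108,100,101.9,23.1,116.1,0.255,0.403,-1.108,100,101.9,23.1,116.1,0.255,0.403,-1.108,100,101.9,23.1,116.1,0.255,0.403,-1.108,100,101.9,23.1,116.1,0.255,0.403,-1.108]

```text
t: 6.92
eef_pos: [522.7, -99.7, 150.3]
eef_rot: [2.992, -0.349, 0.685]
ft_force: [-1.0, -0.4, -0.0]
finger_gap: 85.3
```

```bash
python3 - <<'E'
from lockq import *
try: print(lockq('3'))
except Exception as e: print(e)
from go import *
s=bot.state();print(s['t'],s['eef_pos'],s['joint_pos'])
a=np.array([-.4269,.0998,.8988]);m=np.array([563,-108.1,71])
rel(m+a*90,rot(-a,4.48));rel(m-a*2,rot(-a,4.48))
cv2.imwrite('pics/t3.png',bot.grab_frame('top')) if not __import__('os').path.exists('pics/top3.png') else 0
A=cv2.imread('pics/side3.png')[130:430,190:430];b=cv2.imread('pics/top3.png' if __import__('os').path.exists('pics/top3.png') else 'pics/t3.png')[200:380,190:510]
cv2.imwrite('pics/c3.png',np.hstack([cv2.resize(A,(360,450)),cv2.resize(b,(440,450))]))
E
```

```text
{'side': (array([-1.7,  1.6]), np.float64(1.4), [244, 210, 16, 22, 265]), 'top': (array([0.2, 0.9]), np.float64(1.0), [294, 280, 14, 17, 177])}
7.025 [523.91315413 -99.43354495 151.10947596] [ 0.22450335 -0.01817104 -0.65118852  0.37175381 -0.55866642  0.83431524]
row [0.9, -0.5, -0.5] [0.001, 0.002, -0.001]
row [1.1, -0.6, 91.5] [0.001, 0.002, -0.001]
```

View pics/c3.png

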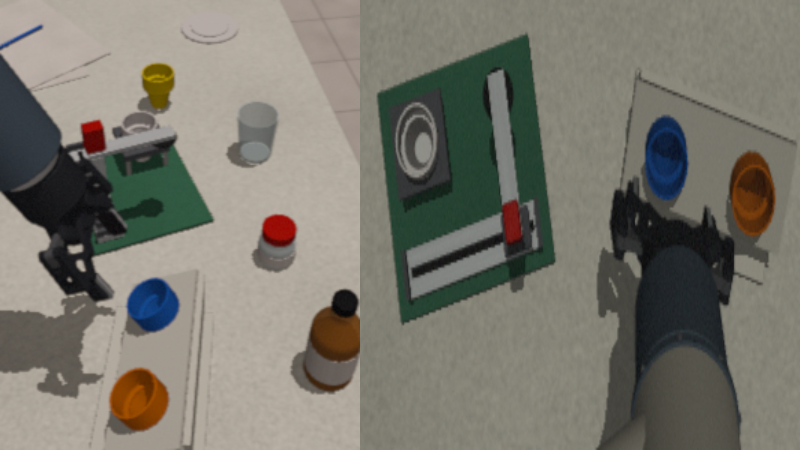

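Request:
jog_arm:
  plan: [100,1,-0.6,40,0,0,0,100,1,-0.6,75,0,0,0,100,1,-0.6,91.5,0,0,0,100,1,-0.6,91.5,0,0,0,0,1,-0.6,91.5,0,0,0,0,1,-0.6,91.5,0,0,0,0,1,-0.6,91.5,0,0,0,0,1,-0.6,91.5,0,0,0]
  squeeze: 30

```text
t: 8.02
eef_pos: [564.5, -108.0, 71.0]
eef_rot: [2.992, -0.348, 0.692]
ft_force: [-5.1, 0.9, 6.5]
finger_gap: 57.9
```

```bash
python3 - <<'E'
from fit import *
from go import *
s=bot.state();print(s['t'],s['eef_pos'],s['ft_force'],s['torque'],s['finger_gap'])
a=np.array([-.4269,.0998,.8988]);m=np.array([563,-108.1,71])
rel(m-a*2,rot(-a,4.48))
# white cup ring from saved pictures
import cv2
f=cv2.imread('pics/top3.png');print('well proj',proj('top',[572,238.3,82]))
g=cv2.cvtColor(f,cv2.COLOR_BGR2HSV)[235:280,210:255]
m=((g[...,2]>115)&(g[...,1]<40)).astype(np.uint8);n,l,st,c=cv2.connectedComponentsWithStats(m);print(st[1:],c[1:]+[210,235])
k=1+st[1:,4].argmax();ys,xs=np.where(l==k);e=cv2.fitEllipse(cv2.convexHull(np.stack([xs,ys],1).astype(np.float32)));print(e[0][0]+210,e[0][1]+235,e[1])
print('white',atz('top',[e[0][0]+210,e[0][1]+235],82))
E
```

```text
8.025 [ 564.46951345 -107.96814639   71.00933128] [-5.0848445   0.89489396  6.46184284] [0.5816521  1.75092332 0.05730217] 57.93969780313287
row [-1.3, 0.5, 1.4] [-0.0, -0.001, 0.001]
well proj [230.66396536 255.12966306]
[[  7   7  11  10  14]
 [  6   6  29  30 304]] [[221.57142857 245.35714286]
 [232.29934211 258.39473684]]
230.1521759033203 255.5181884765625 (29.0395450592041, 29.408857345581055)
white [571.25991847 239.26037407  82.        ]
```

```bash
cat > place.py <<'E'
from go import *
def grasp_off(tcp,R,m): return R.T@(np.array(m)-tcp)
E
python3 - <<'E'
from go import *
a=np.array([-.4269,.0998,.8988]);m=np.array([563,-108.1,71])
s=bot.state();R0=Ro.from_rotvec(s['eef_rot']).as_matrix();d=R0.T@(m-s['eef_pos']);print('d',d)
U=rot(D,4.48)
rel(s['eef_pos']+a*90,R0)
rel([540,-60,260],U)
H=np.array([571.7,238.8,230])-U@d;print('H',H)
rel(H,U,(np.array([540,-60,260.]),U))
E
```

```text
d [-1.2617114   0.46529034 -0.60706795]
row [0.1, -0.0, -90.0] [0.0, 0.0, 0.0]
row [51.7, -41.2, -185.0] [-0.001, -0.455, 0.001]
H [573.03495304 238.96220702 229.39293205]
row [-36.7, -298.5, 30.6] [0.0, 0.0, 0.0]
```

Request:
jog_arm:
  plan: [0,0,0,-20,0,0,0,0,0,0,-50,0,0,0,0,0,0,-90,0,0,0,0,20,-15,-130,0,-0.15,0,0,40,-30,-160,0,-0.3,0,0,51.7,-41.2,-185,0,-0.455,0,0,51.7,-41.2,-185,0,-0.455,0,0,51.7,-41.2,-185,0,-0.455,0]

```text
t: 9.02
eef_pos: [541.1, -59.8, 258.4]
eef_rot: [-3.119, 0.363, 0.003]
ft_force: [-0.7, 0.5, -0.8]
finger_gap: 58.2
```

```bash
python3 - <<'E'
from go import *
s=bot.state();print(s['t'],s['eef_pos'],s['ft_force'],s['finger_gap'],s['joint_pos'])
U=rot(D,4.48);rel([573,239,229.4],U)
E
```

```text
9.025 [541.13620466 -59.80038764 258.4078709 ] [-0.72818229  0.5058981  -0.78355118] 58.16345524783016 [ 0.17620869  0.23924527  0.15611944 -0.00184297 -1.4890747   1.16304665]
row [-37.5, -298.1, 29.4] [-0.001, 0.002, 0.001]
```

Request:
jog_arm:
  plan: [0,-9,-60,0,0,0,0,0,-18,-120,0,0,0,0,0,-26,-180,0,0,0,0,0,-32,-240,0,0,0,0,0,-36,-280,10,0,0,0,0,-37.5,-298.1,20,0,0,0,0,-37.5,-298.1,29,0,0,0,0,-37.5,-298.1,29,0,0,0]

```text
t: 10.02
eef_pos: [571.1, 237.2, 228.8]
eef_rot: [3.119, -0.364, -0.006]
ft_force: [0.4, -0.2, -1.2]
finger_gap: 57.8
```

```bash
cat > look.py <<'E'
from fit import *
from go import *
def cupfit(color,tag,tcp,roi):
    """fit collar (upright) of a held cup: shoulder centre x,y,z from both views"""
    col=dict(b=((100,120,25),(125,255,255)),o=((4,130,40),(20,255,255)))[color];M={}
    for c in('side','top'):
        f=bot.grab_frame(c);cv2.imwrite(f'pics/{c}{tag}.png',f)
        try:M[c],s=mask(f,*col,roi(c));print(c,s)
        except Exception as e:print(c,'no mask')
    return M
E
python3 - <<'E'
from look import *
s=bot.state();print(s['t'],s['eef_pos'],s['ft_force'],s['finger_gap'])
U=rot(D,4.48);rel([573,239,229.4],U)
t=s['eef_pos']
def roi(c):
    x,y=proj(c,t).astype(int);return max(x-50,0),max(y-50,0),x+50,y+50
cupfit('b','4',t,roi)
A=cv2.imread('pics/side4.png')[110:310,180:380];b=cv2.imread('pics/top4.png')[180:340,150:310]
cv2.imwrite('pics/c4.png',np.hstack([cv2.resize(A,(400,400)),cv2.resize(b,(400,400))]))
E
```

```text
10.025 [571.06452066 237.16152476 228.84065574] [ 0.35311343 -0.21240176 -1.15347168] 57.79640504676933
row [1.5, -2.2, -0.6] [0.001, 0.004, -0.0]
side [271 139  20  39 365]
top [208 256  23   9 122]
```

View pics/c4.png

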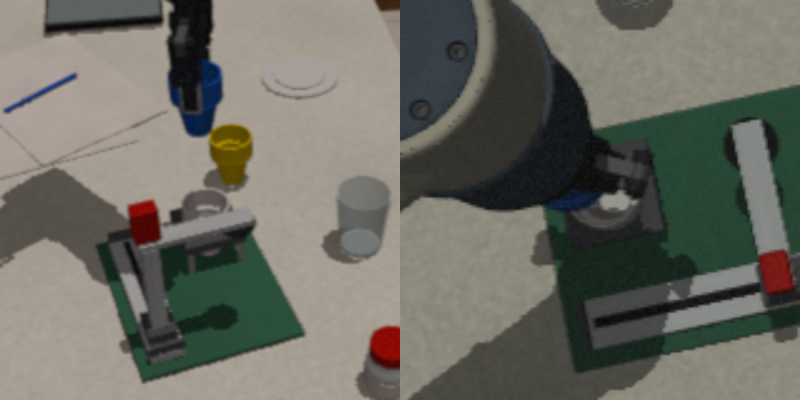

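```bash
python3 - <<'E'
from look import *
t=np.array([571.06,237.16,228.84]);U=rot(D,4.48);d=np.array([-1.26,.47,-.6]);m=t+U@d;print('shoulder',m)
f=cv2.imread('pics/side4.png');h=cv2.cvtColor(f,cv2.COLOR_BGR2HSV);k=cv2.inRange(h,(100,120,25),(125,255,255))[135:182,262:300]
for r in range(135,181,4):
    xs=np.where(k[r-135])[0]
    if len(xs):print(r,262+xs.min(),262+xs.max())
def foot(dx,dy,dz):
    X=np.concatenate([np.stack([R*np.cos(T),R*np.sin(T),0*T+z],1) for R,z in((29,30),(29,0),(15,-42))])+m+[dx,dy,dz]
    return P('side',X)
p=foot(0,0,0);print('model bounds',p.min(0),p.max(0),'bottom',p[80:].min(0),p[80:].max(0))
print('per mm x,z',foot(1,0,0)[0]-p[0],foot(0,0,1)[0]-p[0])
E
```

```text
shoulder [569.7256277  236.99281578 229.44      ]
139 281 283
143 280 288
147 265 289
151 265 289
155 265 290
159 266 289
163 282 286
167 271 286
171 272 285
175 274 284
model bounds [262.49804735 138.08832898] [290.98464487 177.88741219] bottom [271.78630523 169.89504516] [285.45318042 177.88741219]
per mm x,z [ 0.47604331 -0.03957123] [-0.02168026 -0.41559558]
```

Request:
jog_arm:
  plan: [0,1.5,-2.2,0,0,0.004,0,0,1.5,-2.2,40,0,0.004,0,0,1.5,-2.2,75,0,0.004,0,0,1.5,-2.2,95,0,0.004,0,0,1.5,-2.2,110,0,0.004,0,0,1.5,-2.2,122,0,0.004,0,0,1.5,-2.2,132,0,0.004,0,0,1.5,-2.2,136,0,0.004,0]

```text
t: 11.12
eef_pos: [573.3, 240.4, 93.2]
eef_rot: [3.12, -0.363, 0.002]
ft_force: [-0.4, 0.3, -0.6]
finger_gap: 58.1
```

```bash
python3 - <<'E'
from go import *
s=bot.state();print(s['t'],s['eef_pos'],s['ft_force'],s['torque'],s['finger_gap'])
U=rot(D,4.48);rel([573,239,82],U)
E
```

```text
11.125 [573.32755    240.35591815  93.24163228] [-0.4484428   0.28577841 -0.58809395] [0.0243873  0.0058382  0.01672327] 58.06330521653447
row [-0.0, 1.4, 11.2] [0.0, -0.001, 0.001]
```

Request:
jog_arm:
  plan: [0,0,1.2,4,0,0,0,0,0,1.2,8,0,0,0,0,0,1.2,10,0,0,0,0,0,1.2,11,0,0,0,0,0,1.2,11,0,0,0]

```text
t: 11.75
eef_pos: [573.1, 239.2, 82.6]
eef_rot: [3.12, -0.363, 0.002]
ft_force: [0.0, -0.5, -1.1]
finger_gap: 58.0
```

```bash
python3 - <<'E'
from go import *
s=bot.state();print(s['t'],s['eef_pos'],s['ft_force'],s['torque'],s['finger_gap'])
E
```

```text
11.75 [573.14209322 239.23473736  82.63710211] [ 0.04937165 -0.45537514 -1.11851564] [-0.03877284  0.04668631 -0.02644979] 58.04361327993367
```

Request:
jog_arm:
  plan: [0,0,0,1,0,0,0,0,0,0,2,0,0,0,0,0,0,2.5,0,0,0,0,0,0,2.5,0,0,0]

```text
t: 12.25
eef_pos: [573.2, 239.2, 80.7]
eef_rot: [-3.12, 0.363, -0.003]
ft_force: [-2.0, -0.4, 4.5]
finger_gap: 58.6
```

```bash
python3 - <<'E'
from go import *
s=bot.state();print(s['t'],s['eef_pos'],s['ft_force'],s['torque'],s['finger_gap'])
E
```

```text
12.25 [573.18829514 239.20209739  80.71090769] [-2.0014786  -0.36816012  4.45668772] [-0.1249496   0.77706164 -0.01424092] 58.56096061990978
```

Request:
jog_arm:
  plan: [100,0,0,0,0,0,0,100,0,0,0,0,0,0,100,0,0,0,0,0,0,100,0,0,-20,0,0,0,100,0,0,-70,0,0,0,100,0,0,-130,0,0,0,100,0,0,-180,0,0,0,100,0,0,-180,0,0,0]

```text
t: 13.25
eef_pos: [574.8, 239.9, 265.4]
eef_rot: [-3.115, 0.363, -0.015]
ft_force: [1.1, 0.1, -0.5]
finger_gap: 85.7
```

```bash
python3 - <<'E'
from go import *
s=bot.state();p=s['eef_pos'];print(s['t'],p,s['ft_force'],s['finger_gap'])
a=np.array([-.4269,.0998,.8988]);m=np.array([535.6,-224.9,71])
rel([520,-130,262],rot(-a,4.48))
f=bot.grab_frame('side');A=f[130:330,180:380];cv2.imwrite('pics/c5.png',cv2.resize(A,(500,500)))
E
```

```text
13.25 [574.75083524 239.92027863 265.36349317] [ 1.11150518  0.13039079 -0.47333704] 85.66040423066181
row [31.6, 372.6, 1.2] [-0.005, 0.445, -0.001]
```

View pics/c5.png

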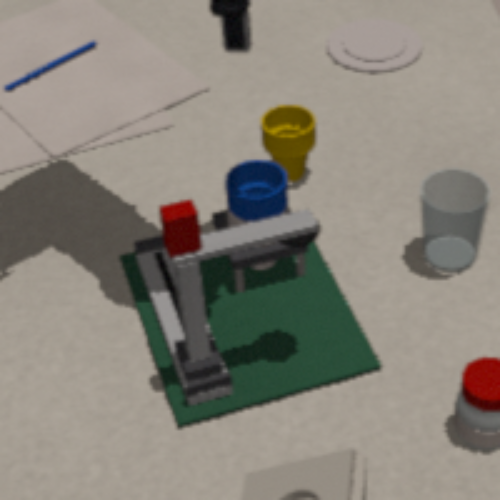

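Request:
jog_arm:
  plan: [100,6,60,0,0,0,0,100,11,120,0,0,0,0,100,16,180,0,0,0,0,100,21,240,0,0,0.11,0,100,26,300,0,0,0.22,0,100,31.6,350,0,0,0.33,0,100,31.6,372.6,1,0,0.445,0,100,31.6,372.6,1,0,0.445,0]

```text
t: 14.3
eef_pos: [513.8, -132.0, 255.5]
eef_rot: [2.995, -0.351, 0.672]
ft_force: [-0.5, -1.0, 0.6]
finger_gap: 85.2
```

```bash
python3 - <<'E'
from look import *
s=bot.state();print(s['t'],s['eef_pos'],s['joint_pos'])
a=np.array([-.4269,.0998,.8988]);m=np.array([535.6,-224.9,71])
rel(m+a*90,rot(-a,4.48));rel(m-a*2,rot(-a,4.48))
# blue seated: fit
M=cupfit('b','6',0,lambda c:(255,170,310,230) if c=='side' else (200,220,265,290))
def r(p): return np.concatenate([sup(P(c,collar()+p[:3]))-M[c]-p[3] for c in M])
x=least_squares(r,[572,239,82,.5],loss='soft_l1');print('blue shoulder',np.round(x.x,1),x.cost,np.round(x.fun,1))
E
```

```text
14.3 [ 513.8037292  -132.01881345  255.45673176] [ 0.1552912  -0.09437782 -0.38536864  0.21308739 -0.87940189  1.07936402]
row [-41.3, 85.3, 95.1] [0.003, 0.013, -0.001]
row [-40.2, 85.1, 187.1] [0.003, 0.013, -0.001]
side [271 194  24  24 474]
top [212 239  33  31 811]
blue shoulder [5.729e+02 2.406e+02 7.930e+01 3.000e-01] 3.028151744383275 [ 0.2  0.2  0.1  0.3  0.8 -0.   0.5  0.3  0.8  0.5  0.3  0.4  0.4  0.1
  0.1 -0.1  0.1 -0.6 -0.4 -0.6  0.3 -1.1 -0.6 -0.4 -0.3 -0.3  0.  -0.3
  0.5 -0.5 -0.6 -0.5]
```

Request:
jog_arm:
  plan: [100,-41.3,85.3,0,0,0.013,0,100,-41.3,85.3,40,0,0.013,0,100,-41.3,85.3,95,0,0.013,0,100,-41.3,85.3,95,0,0.013,0,100,-41.3,85.3,95,0,0.013,0]

```text
t: 15.02
eef_pos: [503.5, -214.3, 156.6]
eef_rot: [2.989, -0.346, 0.7]
ft_force: [1.2, 0.4, 1.3]
finger_gap: 85.6
```

```bash
python3 - <<'E'
from look import *
s=bot.state();print(s['t'],s['eef_pos'])
a=np.array([-.4269,.0998,.8988]);m=np.array([535.6,-224.9,71])
rel(m+a*90,rot(-a,4.48));rel(m-a*2,rot(-a,4.48))
M=cupfit('o','7',0,lambda c:(255,365,315,425) if c=='side' else (445,250,500,305))
E
```

```text
15.025 [ 503.51124372 -214.28299094  156.55615438]
row [-7.3, 3.0, 1.6] [0.001, -0.006, 0.002]
row [-7.8, 3.0, 93.6] [0.001, -0.006, 0.002]
side [ 263  375   39   42 1212]
top [459 261  33  34 865]
```

```bash
python3 - <<'E'
from go import *
s=bot.state();print(s['t'],s['eef_pos'])
a=np.array([-.4269,.0998,.8988]);m=np.array([535.6,-224.9,71])
rel(m+a*90,rot(-a,4.48));rel(m-a*2,rot(-a,4.48))
E
```

```text
15.125 [ 503.57011771 -214.19498372  157.67827408]
row [-7.8, 3.1, 2.6] [0.0, -0.009, 0.002]
row [-8.6, 3.1, 94.6] [0.0, -0.009, 0.002]
```

Request:
jog_arm:
  plan: [100,-7.8,3.1,0,0,-0.009,0,100,-8,3.1,40,0,-0.009,0,100,-8.3,3.1,75,0,-0.009,0,100,-8.3,3.1,93,0,-0.009,0,100,-8.3,3.1,93,0,-0.009,0,100,-8.3,3.1,93,0,-0.009,0]

```text
t: 15.88
eef_pos: [534.6, -225.3, 69.9]
eef_rot: [2.992, -0.348, 0.688]
ft_force: [-0.1, 0.3, -0.3]
finger_gap: 85.3
```

```bash
python3 - <<'E'
from go import *
s=bot.state();print(s['t'],s['eef_pos'],s['ft_force'])
a=np.array([-.4269,.0998,.8988]);m=np.array([535.6,-224.9,71])
rel(m-a*2,rot(-a,4.48))
E
```

```text
15.875 [ 534.61954831 -225.32488913   69.91611729] [-0.11547004  0.29829765 -0.28050189]
row [1.2, -0.6, 1.4] [0.001, 0.002, 0.001]
```

Request:
jog_arm:
  plan: [0,1.2,-0.6,0,0,0,0,0,1.2,-0.6,0,0,0,0,0,1.2,-0.6,0,0,0,0,0,1.2,-0.6,0,0,0,0,0,1.2,-0.6,0,0,0,0]

```text
t: 16.5
eef_pos: [536.0, -224.9, 70.7]
eef_rot: [2.992, -0.348, 0.689]
ft_force: [-3.7, 2.8, 7.3]
finger_gap: 58.2
```

```bash
python3 - <<'E'
from go import *
a=np.array([-.4269,.0998,.8988]);m=np.array([535.6,-224.9,71])
s=bot.state();R0=Ro.from_rotvec(s['eef_rot']).as_matrix();d=R0.T@(m-s['eef_pos']);print('d',d,s['t'],s['eef_pos'],s['finger_gap'],s['ft_force'])
U=rot(D,4.48)
rel(s['eef_pos']+a*90,R0)
rel([530,-60,285],U)
H=np.array([572.2,239.3,270])-U@d;print('H',H)
rel(H,U,(np.array([530,-60,285.]),U))
E
```

```text
d [-0.20981346  0.05015703 -0.42716439] 16.5 [ 535.97705557 -224.9372462    70.707684  ] 58.17112612104561 [-3.71427749  2.79790708  7.29325337]
row [-0.1, 0.1, -90.0] [0.0, 0.0, 0.0]
row [54.5, -159.2, -211.8] [-0.0, -0.453, 0.001]
H [572.41572477 239.30048811 269.57283561]
row [-27.7, -301.0, 15.4] [0.0, 0.0, 0.0]
```

Request:
jog_arm:
  plan: [0,0,0,-20,0,0,0,0,0,0,-50,0,0,0,0,0,-10,-100,0,0,0,0,10,-40,-150,0,-0.1,0,0,30,-85,-190,0,-0.25,0,0,45,-130,-205,0,-0.38,0,0,54.5,-159.2,-211.8,0,-0.453,0,0,54.5,-159.2,-211.8,0,-0.453,0]

```text
t: 17.5
eef_pos: [531.8, -58.3, 283.0]
eef_rot: [-3.12, 0.359, 0.005]
ft_force: [0.1, -0.5, -1.7]
finger_gap: 57.9
```

```bash
python3 - <<'E'
from go import *
s=bot.state();print(s['t'],s['eef_pos'],s['ft_force'],s['finger_gap'])
U=rot(D,4.48);rel([572.4,239.3,270],U)
E
```

```text
17.5 [531.81777545 -58.30783984 283.00286528] [ 0.13990855 -0.47791202 -1.66509728] 57.94054545876731
row [-28.1, -299.0, 13.3] [-0.001, 0.004, 0.003]
```

Request:
jog_arm:
  plan: [0,-7,-60,0,0,0,0,0,-13,-120,0,0,0,0,0,-19,-180,0,0,0,0,0,-24,-240,0,0,0,0,0,-27,-280,6,0,0,0,0,-28.1,-299,13,0,0,0,0,-28.1,-299,13,0,0,0,0,-28.1,-299,13,0,0,0]

```text
t: 18.5
eef_pos: [571.4, 235.9, 271.2]
eef_rot: [-3.12, 0.365, 0.003]
ft_force: [0.5, -0.4, 0.4]
finger_gap: 58.2
```

```bash
python3 - <<'E'
from look import *
f=bot.grab_frame('side');cv2.imwrite('pics/side8.png',f)
bot.grab_frame('top')
s=bot.state();t=s['eef_pos'];print(s['t'],t,s['ft_force'],s['finger_gap'])
U=rot(D,4.48);rel([572.4,239.3,270],U)
d=np.array([-.21,.05,-.43]);m=t+U@d
X=np.concatenate([np.stack([R*np.cos(T),R*np.sin(T),0*T+z],1) for R,z in((29,30),(29,0),(15,-42))])+m
p=P('side',X);print('model',p.min(0),p.max(0),'bot',p[80:].min(0),p[80:].max(0))
k=cv2.inRange(cv2.cvtColor(f,cv2.COLOR_BGR2HSV),(4,130,40),(20,255,255))[110:200,255:305]
for r in range(110,200,4):
    xs=np.where(k[r-110])[0]
    if len(xs):print(r,255+xs.min(),255+xs.max())
A=f[90:290,190:390];cv2.imwrite('pics/c8.png',cv2.resize(A,(400,400)))
E
```

```text
18.6 [571.49062062 236.0127822  271.44792625] [ 0.11908062  0.16533399 -0.32474106] 58.076240794622194
row [0.1, -3.4, 1.5] [-0.001, 0.002, -0.001]
model [261.44646561 120.23737986] [290.87204778 161.6128883 ] bot [271.07974863 153.7444097 ] [285.17218404 161.6128883 ]
122 279 282
126 269 289
130 263 290
134 264 289
138 264 290
142 265 289
146 280 286
150 270 286
154 271 285
158 273 284
```

View pics/c8.png

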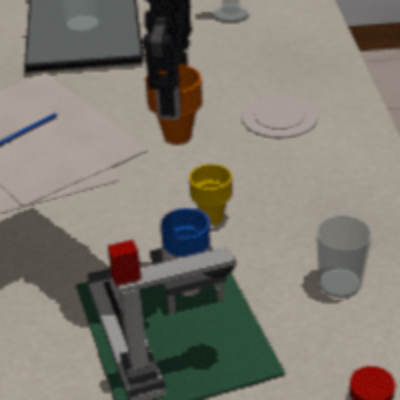

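Request:
jog_arm:
  plan: [0,0.1,-3.2,20,0,0,0,0,0.1,-3.2,55,0,0,0,0,0.1,-3.2,85,0,0,0,0,0.1,-3.2,105,0,0,0,0,0.1,-3.2,120,0,0,0,0,0.1,-3.2,133,0,0,0,0,0.1,-3.2,143,0,0,0,0,0.1,-3.2,148,0,0,0]

```text
t: 19.6
eef_pos: [571.8, 240.5, 122.2]
eef_rot: [-3.12, 0.363, 0.004]
ft_force: [-0.2, -0.4, 0.3]
finger_gap: 58.3
```

```bash
python3 - <<'E'
from go import *
s=bot.state();print(s['t'],s['eef_pos'],s['ft_force'],s['finger_gap'])
U=rot(D,4.48);rel([572.4,239.3,112.5],U)
E
```

```text
19.6 [571.78857306 240.46327773 122.18182252] [-0.17615386 -0.44607806  0.31021869] 58.28863069448331
row [0.9, 1.0, 9.7] [0.0, 0.003, 0.001]
```

Request:
jog_arm:
  plan: [0,-0.3,0.8,4,0,0,0,0,-0.3,0.8,7,0,0,0,0,-0.3,0.8,9,0,0,0,0,-0.3,0.8,10,0,0,0,0,-0.3,0.8,10.5,0,0,0,0,-0.3,0.8,11,0,0,0]

```text
t: 20.35
eef_pos: [571.4, 239.9, 111.7]
eef_rot: [-3.12, 0.363, 0.004]
ft_force: [-0.4, 0.9, -1.2]
finger_gap: 57.8
```

```bash
python3 - <<'E'
from go import *
s=bot.state();print(s['t'],s['eef_pos'],s['ft_force'],s['torque'],s['finger_gap'])
E
```

```text
20.35 [571.35060388 239.87051569 111.67726038] [-0.40339839  0.9469969  -1.20561014] [-0.02701699  0.00578586 -0.01946129] 57.7954207710083
```

Request:
jog_arm:
  plan: [0,0.7,0.3,0.7,0,0,0,0,0.7,0.3,1.3,0,0,0,0,0.7,0.3,1.8,0,0,0,0,0.7,0.3,1.8,0,0,0]

```text
t: 20.85
eef_pos: [572.1, 239.4, 110.9]
eef_rot: [-3.12, 0.363, 0.002]
ft_force: [-2.8, -0.5, 5.0]
finger_gap: 57.9
```

```bash
python3 - <<'E'
from go import *
s=bot.state();print(s['t'],s['eef_pos'],s['ft_force'],s['torque'],s['finger_gap'])
E
```

```text
20.85 [572.07805602 239.42106908 110.90596747] [-2.81542558 -0.52480285  4.97990989] [-0.16786534  0.96040123 -0.0199575 ] 57.88444183028071
```

Seat contact at about 5 N. Now release and rise.

Request:
jog_arm:
  plan: [100,0,0,0,0,0,0,100,0,0,0,0,0,0,100,0,0,0,0,0,0,100,0,0,-20,0,0,0,100,0,0,-60,0,0,0,100,0,0,-110,0,0,0,100,0,0,-150,0,0,0,100,0,0,-150,0,0,0]

```text
t: 21.85
eef_pos: [573.8, 239.8, 263.9]
eef_rot: [-3.116, 0.363, -0.006]
ft_force: [-0.4, -0.2, -0.5]
finger_gap: 85.5
```

```bash
python3 - <<'E'
from go import *
s=bot.state();p=s['eef_pos'];print(s['t'],p,s['ft_force'],s['finger_gap'],s['joint_pos'])
q=0;c=Ro.from_euler('z',.21).as_matrix()@[-60,q-65,0]+[549.2,177.2,0];print(c)
for y in(.21+np.pi,.21+2*np.pi): rel([504.2,104.5,250],rot(D,y))
f=bot.grab_frame('side');A=f[130:330,180:380];cv2.imwrite('pics/c9.png',cv2.resize(A,(500,500)))
E
```

```text
21.85 [573.83119385 239.8169326  263.86533086] [-0.39873645 -0.18455304 -0.5026818 ] 85.5428701919073 [ 6.46257701e-01  3.93365812e-01  3.85762710e-01 -8.09959217e-04
 -1.55722475e+00  6.92833448e-01]
[504.06803861 101.12039655   0.        ]
row [-36.7, 147.8, 13.0] [-0.006, 0.0, 1.129]
row [-36.7, 147.8, 13.0] [-0.0, -0.007, -2.013]
```

View pics/c9.png

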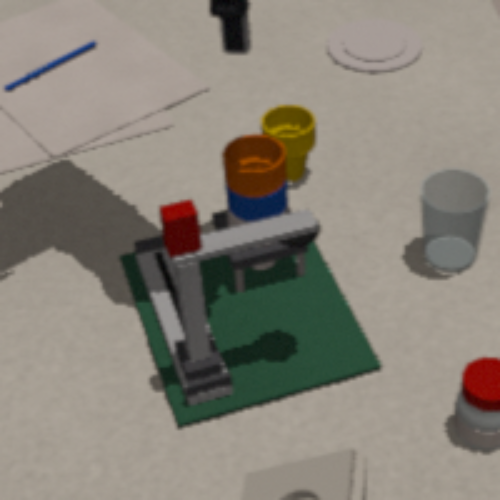

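Request:
jog_arm:
  plan: [60,-36.7,150,10,0,0,1.129,60,-36.7,150,10,0,0,1.129,60,-36.7,150,10,0,0,1.129,60,-36.7,150,10,0,0,1.129,60,-36.7,150,10,0,0,1.129,60,-36.7,150,10,0,0,1.129,60,-36.7,150,10,0,0,1.129,60,-36.7,150,10,0,0,1.129]

```text
t: 22.9
eef_pos: [501.8, 101.7, 249.2]
eef_rot: [2.444, -1.97, -0.005]
ft_force: [0.4, 0.2, -0.3]
finger_gap: 50.8
```

```bash
python3 - <<'E'
from go import *
s=bot.state();p=s['eef_pos'];print(s['t'],p,s['finger_gap'])
rel([504.2,102.5,169.4],rot(D,.21+np.pi))
E
```

```text
22.9 [501.83955321 101.65932506 249.19815752] 50.848714222797675
row [-0.2, -2.8, 79.8] [0.004, 0.001, 0.004]
```

Request:
jog_arm:
  plan: [60,0,-2.5,20,0,0,0,60,0,-2.5,55,0,0,0,60,0,-2.5,79,0,0,0,60,0,-2.5,79,0,0,0,0,0,-2.5,79,0,0,0,0,0,-2.5,79,0,0,0,0,0,-2.5,79,0,0,0,0,0,-2.5,79,0,0,0]
  squeeze: 25

```text
t: 23.9
eef_pos: [504.5, 102.3, 172.4]
eef_rot: [-2.443, 1.975, 0.002]
ft_force: [-5.0, 0.1, 6.8]
finger_gap: 27.7
```

```bash
python3 - <<'E'
from go import *
s=bot.state();p=s['eef_pos'];print(s['t'],p,s['finger_gap'],s['ft_force'])
d=np.array([-np.sin(.21),np.cos(.21),0])
rel(p+120*d,rot(D,.21+np.pi))
E
```

```text
23.9 [504.45365689 102.31924605 172.36200708] 27.675866765902757 [-5.01285394  0.0725566   6.84835662]
row [-120.0, -0.1, 0.2] [0.001, 0.001, 0.001]
```

Request:
jog_arm:
  plan: [0,-15,0,0,0,0,0,0,-35,0,0,0,0,0,0,-58,0,0,0,0,0,0,-80,0,0,0,0,0,0,-98,0,0,0,0,0,0,-110,0,0,0,0,0,0,-117,0,0,0,0,0,0,-119,0,0,0,0,0]

```text
t: 24.9
eef_pos: [479.2, 218.6, 172.3]
eef_rot: [2.442, -1.974, -0.003]
ft_force: [-5.4, -2.8, 7.0]
finger_gap: 27.3
```

```bash
python3 - <<'E'
from go import *
s=bot.state();p=s['eef_pos'];print(s['t'],p,s['finger_gap'],s['ft_force'],np.linalg.norm(p-[504.45,102.3,172.4]))
E
```

```text
24.9 [479.18509636 218.61171748 172.34145663] 27.28309000610652 [-5.401721   -2.80790515  6.99425449] 119.02409170199434
```

Request:
jog_arm:
  plan: [0,-1.5,0,0,0,0,0,0,-3,0,0,0,0,0,0,-3,0,0,0,0,0]

```text
t: 25.28
eef_pos: [479.0, 219.7, 172.4]
eef_rot: [2.44, -1.974, 0.0]
ft_force: [-4.1, -6.0, 6.6]
finger_gap: 27.5
```

```bash
python3 - <<'E'
from go import *
s=bot.state();p=s['eef_pos'];print(s['t'],p,s['finger_gap'],s['ft_force'])
E
```

```text
25.275 [478.96533374 219.70948258 172.35934944] 27.49743597653617 [-4.10140548 -5.98108539  6.57818001]
```

Resistance is rising at the home stop (6 N). Release, rise and move clear.

Request:
jog_arm:
  plan: [70,0,0,0,0,0,0,70,0,0,0,0,0,0,70,0,0,0,0,0,0,70,0,0,-50,0,0,0,70,0,0,-100,0,0,0,70,60,0,-110,0,0,0,70,120,0,-110,0,0,0,70,180,0,-110,0,0,0]

```text
t: 26.28
eef_pos: [517.1, 44.2, 281.1]
eef_rot: [2.443, -1.975, -0.003]
ft_force: [0.6, 0.2, -0.4]
finger_gap: 59.7
```

Request:
jog_arm:
  plan: [70,60,60,-10,0,0,0,70,100,80,-10,0,0,0,70,100,80,-10,0,0,0,70,100,80,-10,0,0,0,70,100,80,-10,0,0,0]

```text
t: 26.9
eef_pos: [459.8, -68.0, 290.5]
eef_rot: [2.442, -1.974, -0.005]
ft_force: [0.3, 0.0, -0.0]
finger_gap: 59.8
```

```bash
python3 - <<'E'
from look import *
from lockq import lockq
s=bot.state();print(s['t'],s['eef_pos'],s['ft_force'])
try: print(lockq('10'))
except Exception as e: print(e)
for c in('side','top'):
    f=bot.grab_frame(c);cv2.imwrite(f'pics/{c}11.png',f)
    for n in['amber_bottle','beaker','salt_jar']:print(n,c,marks(c,n)[:1])
A=cv2.imread('pics/side11.png')[120:320,180:380];b=cv2.imread('pics/top11.png')[200:350,180:330]
cv2.imwrite('pics/c11.png',np.hstack([cv2.resize(A,(400,400)),cv2.resize(b,(400,400))]))
E
```

```text
26.9 [459.80920471 -68.0488208  290.52069078] [ 0.2782425   0.00507846 -0.0083529 ]
{'side': (array([101.5,   4.9]), np.float64(10.8), [234, 184, 12, 13, 102]), 'top': (array([122.,   3.]), np.float64(15.7), [225, 295, 12, 13, 127])}
amber_bottle side [(0.71, array([406.9, 372.8]))]
beaker side [(0.73, array([354.7, 231.6]))]
salt_jar side [(0.55, array([371.4, 300.5]))]
amber_bottle top [(0.63, array([436.1, 165.1]))]
beaker top [(0.69, array([245.1, 172.4]))]
salt_jar top [(0.76, array([347.7, 175.6]))]
```

View pics/c11.png

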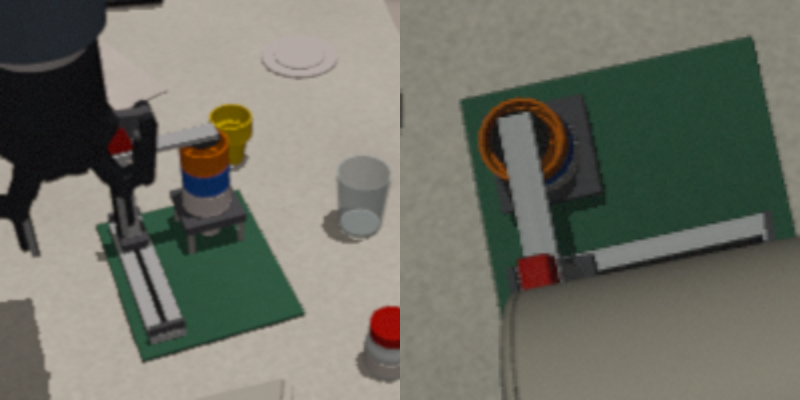

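Request:
jog_arm:
  plan: [70,60,20,0,0,0,0,70,120,40,0,0,0,0,70,180,60,0,0,0,0,70,180,60,0,0,0,0,70,180,60,0,0,0,0,70,180,60,0,0,0,0]

```text
t: 28.15
eef_pos: [438.6, -256.6, 291.0]
eef_rot: [2.443, -1.974, -0.003]
ft_force: [-0.1, 0.1, 0.1]
finger_gap: 59.8
```

```bash
python3 - <<'E'
from look import *
from lockq import lockq
print(lockq('12'))
s=bot.state();print(s['t'],s['eef_pos'],s['ft_force'],s['joint_velocities'].round(3))
E
```

```text
{'side': (array([117.5,   1.7]), np.float64(1.3), [231, 177, 14, 20, 222]), 'top': (array([122.2,   1.7]), np.float64(3.7), [225, 295, 13, 18, 180])}
28.25 [ 438.63666786 -256.43627421  291.09857933] [ 0.34455521  0.54523521 -0.04981747] [-0.006  0.003  0.002  0.001 -0.     0.002]
```

Both views put the lock at about 120 mm, so it is home. Handing in.

```bash
python3 -c "
from rig import bot
print(bot.finish_job())"
```

```text
the job is handed in; nothing more can be done
None
```

The job is done and handed in at about 28 s on the robot's clock; no verdict is reported.

**What I did:** I slid the lock back to its stop. I then lowered the blue cup into the white one and the orange cup into the blue one. Each seated with about 5 N of contact, and I let go before the next step. Finally I slid the lock home until the stop pushed back with about 6 N.

**Last checks:**
- **Lock:** the two views read 117.5 mm (side) and 122.2 mm (top). They differ by about 5 mm, but both are inside the 112 mm limit. The gripper itself moved about 120 mm.
- **Stack:** in the last pictures it stands upright and nested under the arm. I judged this by eye.
- **Blue cup:** before the orange cup went in, the camera fit put its shoulder at 79 mm instead of 82 mm. That is close to the roughly 2 mm low readings the cameras gave elsewhere, so I put it down to that.
- **Bottle, beaker and jar:** network marks moved at most about 4 pixels, which is within their noise. I saw no sign of contact.
- **Robot:** it was clear of everything and at rest, with the wrist force near zero.

**One slip:** when letting go of the lock the first time, I gave a wrong sideways shift, so the open hand moved an extra 96 mm or so past the block. Nothing seems to have been disturbed, and the lock still measured fully back afterwards.

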